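# Tighten the corner nut of the column bracket

### The arm

A 6-joint arm with a two-finger parallel gripper is mounted at the origin on the work surface. World frame = base frame: x ahead of the robot, y to its left, z up, the work surface at z = 0. Lengths are in m, angles in degrees, forces in N, time in s.
With the tool pointing down it reaches from about 0.35 to 0.975 m from the base axis. Payload 7.1 kg.
Tool frame: the origin (TCP) lies where the fingers leave the gripper's body, on its centre line; the fingertips stand 80 mm ahead of it and the grasp point (between the pads) lies 61 mm ahead of it; z points along the fingers, y is the direction in which the jaws open and shut (so a half turn about z gives the same grasp; the last joint's range is limited). The gripper opens to 88 mm and grips with 3 to 60 N. Pads are 20 mm wide; open, the fingers measure 115 mm over their backs; the gripper's body (75 mm by 178 mm) begins 61 mm behind the grasp point.
Start: joints at [73.568, 24.242, 93.386, -0, 62.372, -1.089], TCP at [0.165, 0.603, 0.303] pointing down, gripper open.
Joint ranges: [-172.04, 172.04], [-51.8, 120.97], [4.93, 147.93], [-75.15, 255.16], [6.16, 154.13], [-145.62, 145.62]. Speed limits (degrees/s): [136.94, 136.94, 172.46, 180, 180, 180].

### API

Orientations are given as a 3x3 rotation matrix whose columns are the frame's x, y, z axes.
In Python, from plant import bot gives the robot as it stands.
- The arm moves only by the tool apply_moves, never from a script. Its argument "commands" is a list of rows, each a list of 3 entries, a list of its own where there are three numbers: the shift along the tool's x, y, z in m, then the turn, a rotation vector about the tool's x, y, z in rad, then the finger opening in m, from 0 to 0.0878. In form: [[[tx, ty, tz], [wx, wy, wz], grip], ...]. A call has 1 to 20 rows; each row is the pose to reach, as a shift and turn from the pose commanded when the call began, along the tool's axes at that moment; what a row does not reach only later rows make up. A row lasts 1/10 s, in which the tool goes at most 50 mm and 8.59 degrees, less where a joint would pass 70% of its speed; a pose out of reach is approached as far as the arm can. A call with a gripper value outside its range is refused whole. The fingers move at their own pace and stop on an object; "squeeze" is the grip in N (left out, the last holds). Time passes only in rows, so rows that repeat a pose let the fingers close. It gives the time, the measured TCP pose, the force and the opening at its end, in the units of the state.
- bot.sense(): the state, without advancing time (a new reading comes with each control period).
- bot.camera(name): name is "scene" or "top"; returns the picture (384x512x3 uint8, blue, green, red); there is no depth.
- bot.get_calibration(name): a dict with "fovy" (degrees; the focal length in pixels is half the picture's height over the tangent of half this angle, whatever the lens; pixels are square), "cx", "cy" (the principal point, pixels), "rvec" (rotation vector, rad) and "tvec" (3), from world to camera coordinates, as OpenCV has them. Camera axes: x right, y down, z forward; pixel columns grow to the right and rows downward; lengths in m; the calibration is good to about 2 mm. A picture is of the moment at which its call begins. get_calibration takes no time and is no camera call.
- bot.finish_job(): hands the job in, once; it reports no verdict.
The state is a dict: "time": time; "joint_positions": joint angles; "dq": joint speeds; "joint_torque": joint torques, N m; "eef_pos": TCP position; "tcp_rot": TCP orientation; "ft_force": force on the tool from outside, world axes, zero at the start; "wrist_torque": the same for the moment, N m; "opening": opening from 0.0 (shut) to 1.0 (fully open).
Only numpy, scipy, OpenCV 4.12 (cv2) and the standard library are available. Lean on these libraries where they do the work, as an engineer would, in place of code of your own. Each camera call takes 0.05 s, during which the arm holds its last target.

### The job

On the science trolley, use the larger two-pin wrench to screw the six-armed nut in the corner bracket clockwise (seen from above) until it is fully home. The bracket's walls block a full turn, so lift the wrench off, swing it back and reseat it for another stroke. When the nut is home, set the wrench back down on the grey mat, standing on its pins and heel as it was.

Things in the scene. Friction and masses are not known exactly. Their poses are not given: they have to be found in the camera images.
- wrench: Steel 2-pin wrench, 0.3 kg (a smaller one is a bystander). Origin: head axis at pin-tip level, z up. Handle along +x to 150 mm, 16 wide, z 32-44; grip it at x=65. Crossbar at x=0, 78 mm along y, 18 wide. Round pins 9 mm thick at y=+-30 and a heel at x=143 hang down to z=0; it stands level on them, handle roughly towards the robot. Pins fit opposite gaps of the nut when the handle lies along a nut arm.
- bracket: Fixed grey bracket; origin on the nut's axis at table level, z up. Two walls 75 mm high, 8 thick, meet square on its +x side; inner faces 48 mm from the axis, ends 140 mm past it. Opens to -x: a seated handle can swing 60 deg either side of -x (50 with room to spare). Base 8 mm thick. Low black socket 52 mm wide, 45 high stands at x=125 mm.
- nut (a joint): Turn of the six-armed steel nut, rad, clockwise from above; starts 0-0.43, hard stop (home) 2.27, resists 0.2 N m, stays put. Arms 60 deg apart, 12 mm thick, 42 mm long, tops 46 mm above table. At 0 an arm points 50 deg anticlockwise of bracket -x. Pins have 11 deg play each way. Wrench origin above table: 14 mm fully seated, drives well up to 28, clear of arms from 50.
- mat: Fixed grey mat, 300 mm (x) by 240 mm (y), 4 mm thick, origin at the centre of its underside. The wrench stands on its +y half; a plain flat open-ended spanner, a bystander, lies on its -y half.
Things that resemble listed ones, but are neither listed nor needed, are in the scene too. Leave any black or orange look-alike of the wrench alone.

How it is judged:
By the outcome, as a careful person would: the job done as asked, in the order asked, and still so for the second after the job is handed in, with the robot touching nothing.
It also fails if it takes over 64 s, if anything falls off the work surface, if the arm or the gripper's body presses on something with over 40 N, if the wrist force passes 120 N, or if a joint passes its speed limit or range.

## Working session

There is one attempt and no reset: what is moved stays moved. The work goes in short steps, Python scripts to look and compute and a tool call to move; the robot and the scene stay as the last step left them, time stands still between calls to the robot, and variables do not carry over. Pictures are saved under pics/ and viewed, and the job is handed in when it is done.

Besides the shell and the picture viewer there is one more tool, called after "Call:" as name([rows], argument=value, ...), one row to a line, values as JSON. apply_moves: Moves the arm, as the interface text tells. Its arguments: {"type":"object","properties":{"commands":{"type":"array"},"squeeze":{"type":"number"}},"required":["commands"]}

```bash
ls; mkdir -p pics
python3 - <<'E'
from plant import bot
import cv2
s=bot.sense();print(s)
for n in("scene","top"):
    print(bot.get_calibration(n))
    cv2.imwrite(f"pics/{n}0.png",bot.camera(n))
E
```

```text
pics
{'time': 0.0, 'joint_positions': array([ 7.35674728e+01,  2.42846883e+01,  9.34314039e+01,  2.59754306e-04,
        6.23720324e+01, -1.08822390e+00]), 'dq': array([-0.02505595, -0.04912313, -0.16404249,  0.03259253,  0.02022854,
       -0.01972937]), 'joint_torque': array([ 3.28753276e-04, -5.44624472e+01, -2.73667556e+01,  6.42530713e-02,
        2.27923715e-02, -1.14957570e-04]), 'eef_pos': array([0.16523418, 0.6023128 , 0.301899  ]), 'tcp_rot': array([[-9.64352529e-01,  2.64620498e-01, -4.38948964e-04],
       [ 2.64620859e-01,  9.64351403e-01, -1.47410186e-03],
       [ 3.32234803e-05, -1.53770891e-03, -9.99998817e-01]]), 'ft_force': array([ 0.49761646, -0.35006096,  0.40449699]), 'wrist_torque': array([ 0.00413542, -0.00907125,  0.01593103]), 'opening': 0.9981351385358589}
{'fovy': 48.193905726831126, 'cx': 248.88096090269653, 'cy': 188.50951722988512, 'rvec': array([ 0.76823595,  2.56479997, -1.12795904]), 'tvec': array([ 0.3868092 , -0.15762871,  1.10060927])}
{'fovy': 55.698813413545885, 'cx': 251.39912833697574, 'cy': 187.6282030224925, 'rvec': array([ 2.11543844, -2.17214651,  0.15671345]), 'tvec': array([0.04992889, 0.47970761, 0.89293894])}
```

View pics/scene0.png

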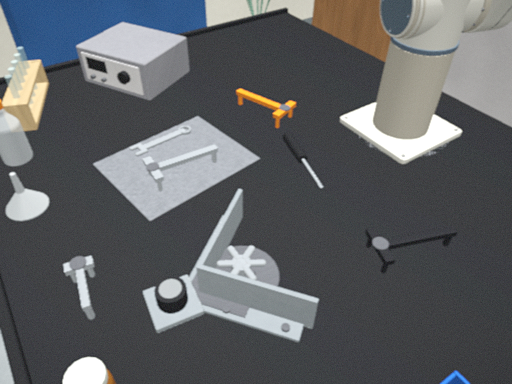

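View pics/top0.png

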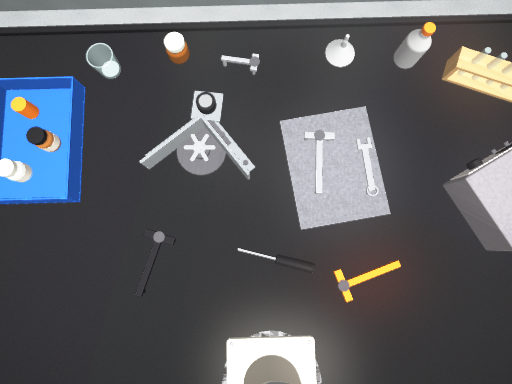

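```bash
cat > h.py <<'E'
import numpy as np,cv2
from plant import bot
def cam(n):
    c=bot.get_calibration(n);f=192/np.tan(np.radians(c['fovy'])/2)
    K=np.array([[f,0,c['cx']],[0,f,c['cy']],[0,0,1.]])
    return K,np.array(c['rvec'],float),np.array(c['tvec'],float)
def proj(n,P):
    K,r,t=cam(n);return cv2.projectPoints(np.array(P,float).reshape(-1,3),r,t,K,None)[0].reshape(-1,2)
def back(n,uv,z):
    K,r,t=cam(n);R=cv2.Rodrigues(r)[0];C=-R.T@t
    d=(R.T@np.linalg.inv(K)@np.c_[np.array(uv,float).reshape(-1,2),np.ones(np.size(uv)//2)].T).T
    return C+d*((z-C[2])/d[:,2])[:,None]
def crop(im,u0,v0,u1,v1,k,name):
    cv2.imwrite(name,cv2.resize(im[v0:v1,u0:u1],None,fx=k,fy=k,interpolation=cv2.INTER_CUBIC))
E
python3 - <<'E'
from h import *
t=cv2.imread('pics/top0.png')
s=cv2.imread('pics/scene0.png')
crop(t,130,80,270,190,5,'pics/tn.png')
crop(t,275,95,395,235,4,'pics/tm.png')
crop(s,90,110,340,345,3,'pics/sn.png')
for n in("scene","top"):
    K,r,tt=cam(n);print(n,-cv2.Rodrigues(r)[0].T@tt, K[0,0])
print(proj("top",[[0,0,0],[.5,0,0],[.5,.2,0]]))
print(back("top",[[319,135],[319,190],[200,147]],0.046))
E
```

```text
scene [0.83127478 0.551627   0.62489905] 429.28262484780475
top [0.34430915 0.0374844  0.95393834] 363.4004928000926
[[271.71875199 382.85541601]
 [265.25066675 182.10756677]
 [190.07201849 184.09470002]]
[[ 0.61185637 -0.14069493  0.046     ]
 [ 0.46870687 -0.13302779  0.046     ]
 [ 0.58835886  0.16651061  0.046     ]]
```

View pics/tn.png

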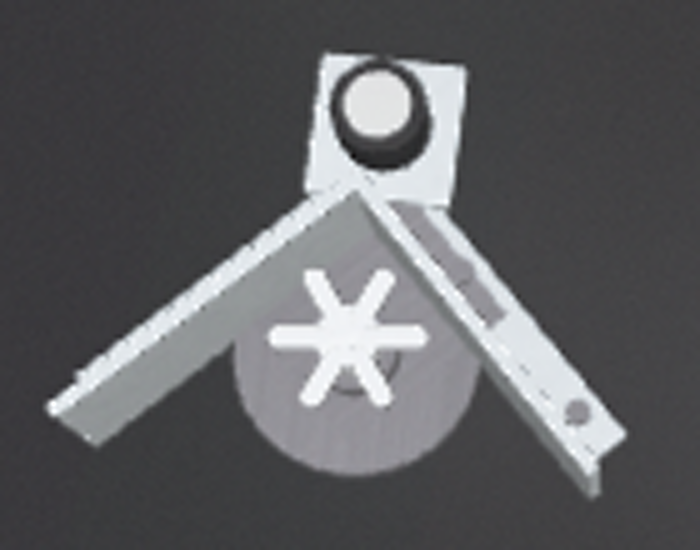

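View pics/tm.png

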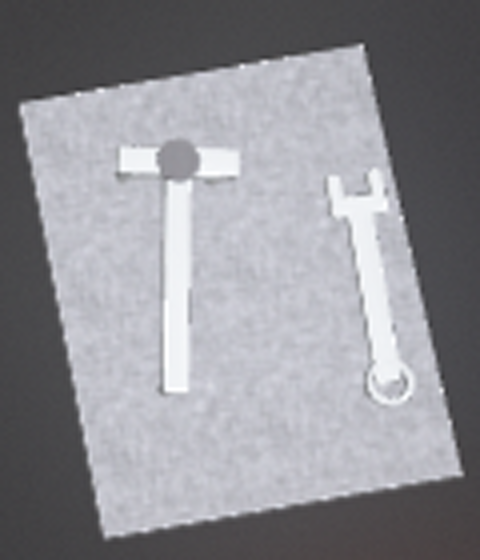

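View pics/sn.png

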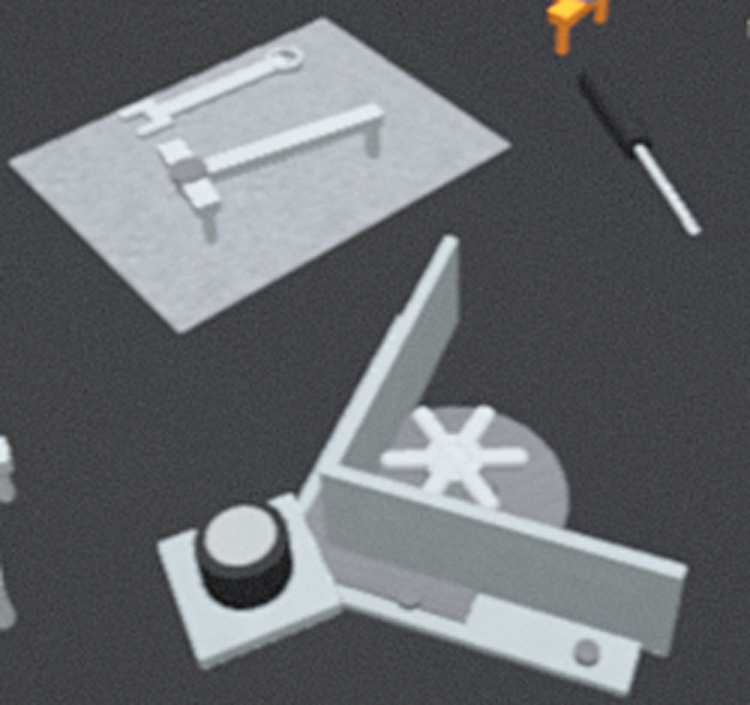

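```bash
cat > fit.py <<'E'
from h import *
from scipy.optimize import least_squares
def T(p,P):
    P=np.array(P,float);c,s=np.cos(p[2]),np.sin(p[2])
    return np.c_[p[0]+c*P[:,0]-s*P[:,1],p[1]+s*P[:,0]+c*P[:,1],P[:,2]]
def uncrop(x,k,o): return (np.array(x,float)+.5)/k-.5+np.array(o)
def fit(obs,p0):
    # obs: list of (cam, Pmodel, uv)
    def f(p): return np.concatenate([(proj(n,T(p,P))-uv).ravel() for n,P,uv in obs])
    r=least_squares(f,p0,loss='soft_l1');return r.x,f(r.x).reshape(-1,2)
q=1/np.sqrt(2)
def wallpt(d,a,sgn,z): # d normal distance, a along
    return [(d*q-a*q),sgn*(d*q+a*q),z]
E
cat > f1.py <<'E'
from fit import *
tm=lambda x:uncrop(x,4,(275,95)); tn=lambda x:uncrop(x,5,(130,80)); sn=lambda x:uncrop(x,3,(90,110))
# wrench; image left = +y world ; wrench x toward robot => wrench +y = world -y = image right
z=.048
W=[("top",[[.150,0,z],[0,.039,z],[0,-.039,z]],tm([[175.5,391],[239.5,164],[118.5,161]])),
   ("scene",[[.150,.0,z]],sn([[378,108]])),]
pw,r=fit(W,[.61,-.14,np.pi]);print(pw[:2],np.degrees(pw[2]));print(r.round(2))
# bracket
B=[("top",[wallpt(.048,-.048,1,.075)],tn([[355,190]])),
 ("top",[wallpt(.048,.140,1,.075),wallpt(.056,.140,1,.075),wallpt(.048,.14,-1,.075)],tn([[57,412],[48,405],[588,472]])),
 ("scene",[wallpt(.048,-.048,1,.075)],sn([[340,470]]))]
pb,r=fit(B,[.588,.166,0]);print(pb[:2],np.degrees(pb[2]));print(r.round(2))
N=[("top",[[.042*np.cos(a),.042*np.sin(a),.046] for a in np.radians([0,60,120,180,240,300])],
  tn([[428,338],[382,268],[314,268],[267,338],[308,407],[390,405]]))]
# image right=-y, up=+x: listing goes anticlockwise in image => anticlockwise from above
pn,r=fit(N,[.588,.166,-np.pi/2]);print(pn[:2],np.degrees(pn[2]));print(r.round(2))
t=cv2.imread('pics/top0.png');s=cv2.imread('pics/scene0.png')
def lines(n,im,P,p,col,k):
    uv=proj(n,T(p,P));uv=((uv+.5)*k-.5)
    cv2.polylines(im,[np.round(uv*16).astype(int)],True,col,1,cv2.LINE_AA,4)
k=4
big={n:cv2.resize(im,None,fx=k,fy=k,interpolation=cv2.INTER_CUBIC) for n,im in(("top",t),("scene",s))}
for n in big:
  im=big[n]
  lines(n,im,[[0,.008,z],[.15,.008,z],[.15,-.008,z],[0,-.008,z]],pw,(0,0,255),k)
  lines(n,im,[[-.009,-.039,z],[-.009,.039,z],[.009,.039,z],[.009,-.039,z]],pw,(0,0,255),k)
  for sg in(1,-1):
    lines(n,im,[wallpt(.048,-.048,sg,.075),wallpt(.048,.14,sg,.075),wallpt(.056,.14,sg,.075),wallpt(.056,-.056,sg,.075)],pb,(0,255,0),k)
  for a in range(6):
    c=np.radians(60*a);R=np.array([[np.cos(c),-np.sin(c)],[np.sin(c),np.cos(c)]])
    P=[[*(R@v),.046] for v in([0,.006],[.042,.006],[.042,-.006],[0,-.006])]
    lines(n,im,P,pn,(255,0,0),k)
  for pz,c in(((0,0,.046),(0,0,255)),): lines(n,im,[[.045*np.cos(x),.045*np.sin(x),.046] for x in np.linspace(0,6.28,30)],pb,c,k)
cv2.imwrite('pics/ov1.png',big["top"][4*85:4*200,4*130:4*330])
cv2.imwrite('pics/ov2.png',big["scene"][4*140:4*290,4*135:4*335])
E
python3 f1.py
```

```text
[ 0.61209303 -0.14127447] 176.35075580647262
[[ 0.26  0.01]
 [ 0.03 -0.41]
 [-0.05 -0.73]
 [ 1.29 -0.36]]
[0.59119398 0.16975525] -7.456982768242789
[[-0.19 -0.69]
 [-0.6   0.97]
 [-0.72 -0.08]
 [ 0.11 -0.12]
 [-0.43 -1.47]]
[0.58838546 0.16834042] -90.72685260949488
[[ 0.43 -0.42]
 [ 1.52  0.01]
 [-1.13  0.24]
 [-0.05  0.04]
 [-0.24 -0.03]
 [-0.2   0.14]]
```

View pics/ov1.png

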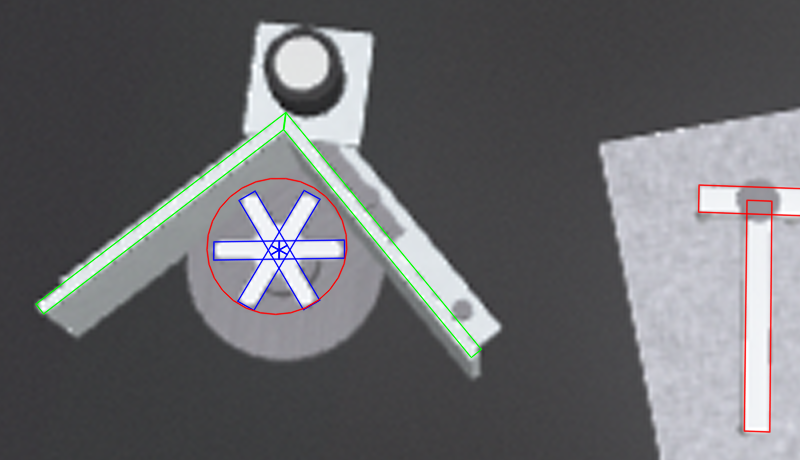

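View pics/ov2.png

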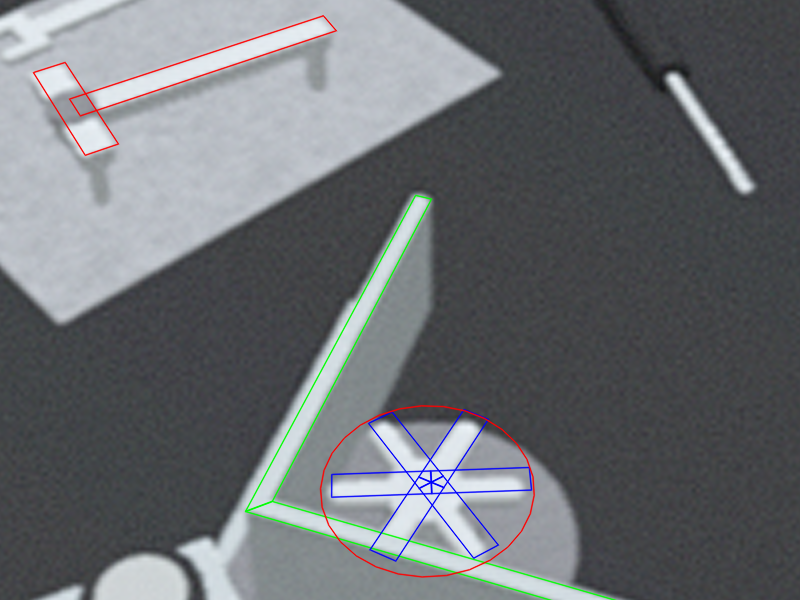

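```bash
cat > refine.py <<'E'
from fit import *
from scipy.optimize import minimize
def rot(a): c,s=np.cos(a),np.sin(a);return np.array([[c,-s],[s,c]])
def grid(x0,x1,y0,y1,z,st=.0012):
    X,Y=np.meshgrid(np.arange(x0,x1,st),np.arange(y0,y1,st));return np.c_[X.ravel(),Y.ravel(),np.full(X.size,z)]
def samp(im,uv): return cv2.remap(im,uv[:,0].astype(np.float32).reshape(1,-1),uv[:,1].astype(np.float32).reshape(1,-1),cv2.INTER_LINEAR)[0]
def wrench_sdf(P):
    x,y=P[:,0],P[:,1]
    d1=np.maximum(np.abs(x-.0795)-.0705,np.abs(y)-.008); d2=np.maximum(np.abs(x)-.009,np.abs(y)-.039)
    return np.minimum(d1,d2), np.hypot(x,y)>.014
def nut_sdf(P,L=.040):
    d=np.full(len(P),9.)
    for k in range(6):
        Q=P[:,:2]@rot(np.pi/3*k); d=np.minimum(d,np.hypot(np.maximum(0,np.maximum(-Q[:,0],Q[:,0]-L+.006)),Q[:,1])-.006)
    return d, np.hypot(P[:,0],P[:,1])>.014
def refine(im,n,sdf,p0,z,ext,L=3.0e-3,fix=None):
    g=cv2.cvtColor(im,cv2.COLOR_BGR2GRAY).astype(np.float32)
    P=grid(*ext,z);d,m=sdf(P);w=((np.abs(d)<.006)&m);P=P[w];t=-np.tanh(d[w]/.002)
    def f(q):
        p=np.array(p0)+np.array([q[0]*1e-3,q[1]*1e-3,np.radians(q[2])])
        v=samp(g,proj(n,T(p,P)));v=v-v.mean();return -(v*(t-t.mean())).sum()/np.linalg.norm(v)/np.linalg.norm(t-t.mean())
    r=minimize(f,[0,0,0],method='Nelder-Mead',options=dict(initial_simplex=[[0,0,0],[3,0,0],[0,3,0],[0,0,3]],xatol=.02,fatol=1e-5))
    p=np.array(p0)+np.array([r.x[0]*1e-3,r.x[1]*1e-3,np.radians(r.x[2])]);return p,-r.fun
E
python3 - <<'E'
from refine import *
for n in("top","scene"):
    im=cv2.imread(f'pics/{n}0.png')
    for nm,s,p,z,e in(("wr",wrench_sdf,[.612,-.141,np.radians(176.5)],.048,(-.02,.16,-.05,.05)),("nut",nut_sdf,[.588,.168,np.radians(-91)],.046,(-.05,.05,-.05,.05))):
        p,c=refine(im,n,s,p,z,e);print(n,nm,p[:2].round(4),np.degrees(p[2]).round(2),c.round(3))
E
```

```text
top wr [ 0.6117 -0.141 ] 176.41 0.898
top nut [0.5887 0.169 ] -91.66 0.961
scene wr [ 0.6136 -0.1418] 176.52 0.881
scene nut [0.5922 0.1704] -91.33 0.825
```

Four wrench-like things appear in the top view:
- Steel wrench on the mat, (319,135).
- Small steel wrench, (255,62).
- Black look-alike, (158,237).
- Orange look-alike, (344,285).

The one on the mat is meant. It is steel, measures 150 mm by 78 mm, and stands on the mat's +y half beside the flat spanner at (368,165). The enlarged crop confirms this. The nut is at (199,147).

```bash
cat > go.py <<'E'
from h import *
from scipy.spatial.transform import Rotation as Ro
def Rz(h): # tool down, x along world angle h deg
    c,s=np.cos(np.radians(h)),np.sin(np.radians(h));return np.array([[c,s,0],[s,-c,0],[0,0,-1.]])
def rel(p,h,base=None):
    s=bot.sense() ; R0=s['tcp_rot'];p0=s['eef_pos']
    if base is not None: p0,R0=base
    return (R0.T@(np.array(p)-p0)).round(4), Ro.from_matrix(R0.T@Rz(h)).as_rotvec().round(4)
E
python3 - <<'E'
from go import *
print(rel([.5478,-.1374,.2],176.5)); print(rel([.5478,-.1374,.103],176.5))
E
```

```text
(array([-0.5646, -0.612 ,  0.1028]), array([-1.400e-03, -2.000e-04, -2.067e-01]))
(array([-0.5646, -0.6119,  0.1998]), array([-1.400e-03, -2.000e-04, -2.067e-01]))
```

Call:
apply_moves([
  [[-0.565,-0.612,0.05],[0,0,-0.207],0.087],
  [[-0.565,-0.612,0.05],[0,0,-0.207],0.087],
  [[-0.565,-0.612,0.05],[0,0,-0.207],0.087],
  [[-0.565,-0.612,0.05],[0,0,-0.207],0.087],
  [[-0.565,-0.612,0.05],[0,0,-0.207],0.087],
  [[-0.565,-0.612,0.05],[0,0,-0.207],0.087],
  [[-0.565,-0.612,0.05],[0,0,-0.207],0.087],
  [[-0.565,-0.612,0.05],[0,0,-0.207],0.087],
  [[-0.565,-0.612,0.05],[0,0,-0.207],0.087],
  [[-0.565,-0.612,0.05],[0,0,-0.207],0.087],
  [[-0.565,-0.612,0.05],[0,0,-0.207],0.087],
  [[-0.565,-0.612,0.05],[0,0,-0.207],0.087],
  [[-0.565,-0.612,0.103],[0,0,-0.207],0.087],
  [[-0.565,-0.612,0.103],[0,0,-0.207],0.087],
  [[-0.565,-0.612,0.103],[0,0,-0.207],0.087],
  [[-0.565,-0.612,0.103],[0,0,-0.207],0.087],
  [[-0.565,-0.612,0.103],[0,0,-0.207],0.087],
  [[-0.565,-0.612,0.103],[0,0,-0.207],0.087],
  [[-0.565,-0.612,0.103],[0,0,-0.207],0.087],
  [[-0.565,-0.612,0.103],[0,0,-0.207],0.087],
])

```text
time: 2.1
eef_pos: [0.5476, -0.1362, 0.1996]
tcp_rot: [[-0.998, 0.06, -0.001], [0.06, 0.998, 0.0], [0.001, 0.0, -1.0]]
ft_force: [0.4, 0.6, 0.8]
opening: 0.995
```

Run:
```python
from go import *
im=bot.camera("scene");cv2.imwrite('pics/s1.png',im)
cv2.imwrite('pics/s1z.png',cv2.resize(im[60:260,80:300],None,fx=3,fy=3,interpolation=cv2.INTER_CUBIC))
print(rel([.5478,-.1374,.103],176.5))
```

```text
(array([-0.0002, -0.0015,  0.0969]), array([ 0.0002, -0.0005,  0.0013]))
```

View pics/s1z.png

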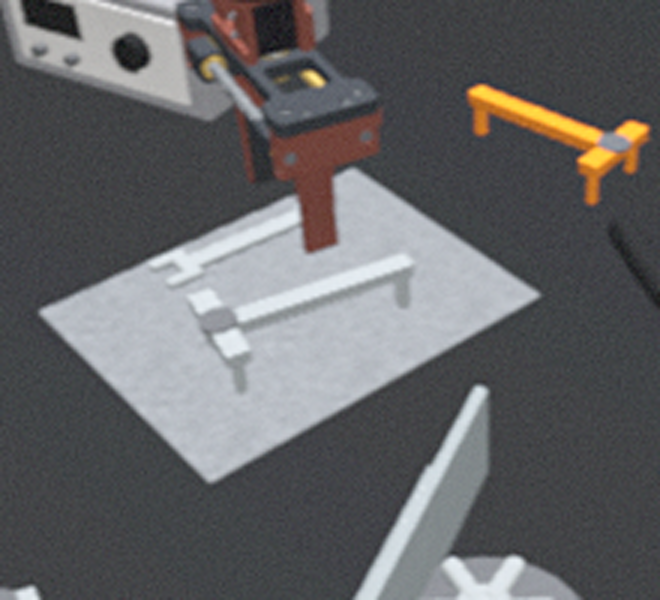

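The open jaws straddle the handle, with one finger between the wrench and the spanner. Next I descend and grip.

Call:
apply_moves([
  [[0,-0.001,0.03],[0,0,0],0.087],
  [[0,-0.001,0.06],[0,0,0],0.087],
  [[0,-0.001,0.08],[0,0,0],0.087],
  [[0,-0.001,0.097],[0,0,0],0.087],
  [[0,-0.001,0.097],[0,0,0],0.087],
  [[0,-0.001,0.097],[0,0,0],0.06],
  [[0,-0.001,0.097],[0,0,0],0.04],
  [[0,-0.001,0.097],[0,0,0],0.03],
  [[0,-0.001,0.097],[0,0,0],0.02],
  [[0,-0.001,0.097],[0,0,0],0.005],
  [[0,-0.001,0.097],[0,0,0],0.005],
  [[0,-0.001,0.097],[0,0,0],0.005],
  [[0,-0.001,0.097],[0,0,0],0.005],
  [[0,-0.001,0.097],[0,0,0],0.005],
], squeeze=50)

```text
time: 3.55
eef_pos: [0.5482, -0.138, 0.1026]
tcp_rot: [[-0.998, 0.061, -0.0], [0.061, 0.998, 0.0], [0.0, 0.0, -1.0]]
ft_force: [0.3, 0.6, 0.6]
opening: 0.209
```

Call:
apply_moves([
  [[0,0,0],[0,0,0],0.005],
  [[0,0,0],[0,0,0],0.005],
  [[0,0,-0.01],[0,0,0],0.005],
  [[0,0,-0.03],[0,0,0],0.005],
  [[0,0,-0.06],[0,0,0],0.005],
  [[0,0,-0.09],[0,0,0],0.005],
  [[0,0,-0.1],[0,0,0],0.005],
  [[0,0,-0.1],[0,0,0],0.005],
  [[0,0,-0.1],[0,0,0],0.005],
])

```text
time: 4.45
eef_pos: [0.5475, -0.1378, 0.2018]
tcp_rot: [[-0.998, 0.061, -0.001], [0.061, 0.998, 0.0], [0.001, 0.0, -1.0]]
ft_force: [-0.2, 1.0, -4.4]
opening: 0.183
```

Run:
```python
from go import *
from refine import *
s=bot.sense();print(s['eef_pos'],s['opening'],s['ft_force'],s['wrist_torque'])
h=np.degrees(np.arctan2(s['tcp_rot'][1,0],s['tcp_rot'][0,0]));print(h)
im=bot.camera("scene");cv2.imwrite('pics/s2z.png',cv2.resize(im[60:260,80:300],None,fx=3,fy=3,interpolation=cv2.INTER_CUBIC))
im=bot.camera("top");cv2.imwrite('pics/t2z.png',cv2.resize(im[80:260,250:400],None,fx=4,fy=4,interpolation=cv2.INTER_CUBIC))
```

```text
[ 0.54751333 -0.13776993  0.20181593] 0.18326773018594025 [-0.15383519  0.95947375 -4.42610811] [0.00981922 0.03835316 0.00333148]
176.51743289365567
```

View pics/s2z.png

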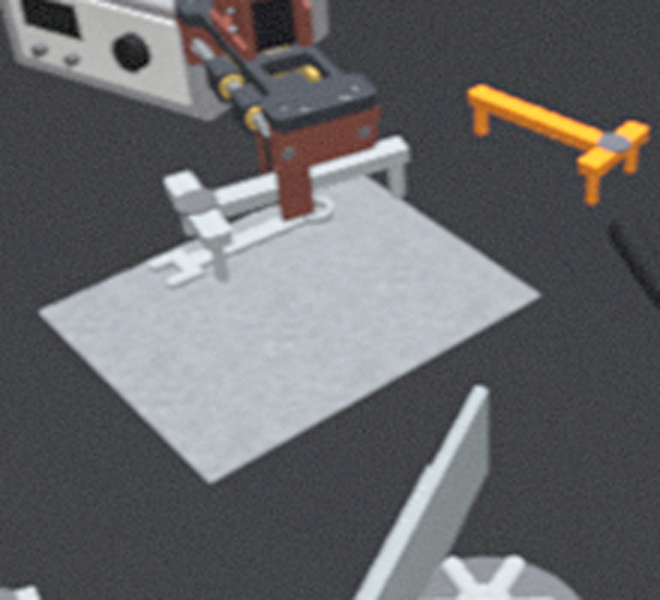

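View pics/t2z.png

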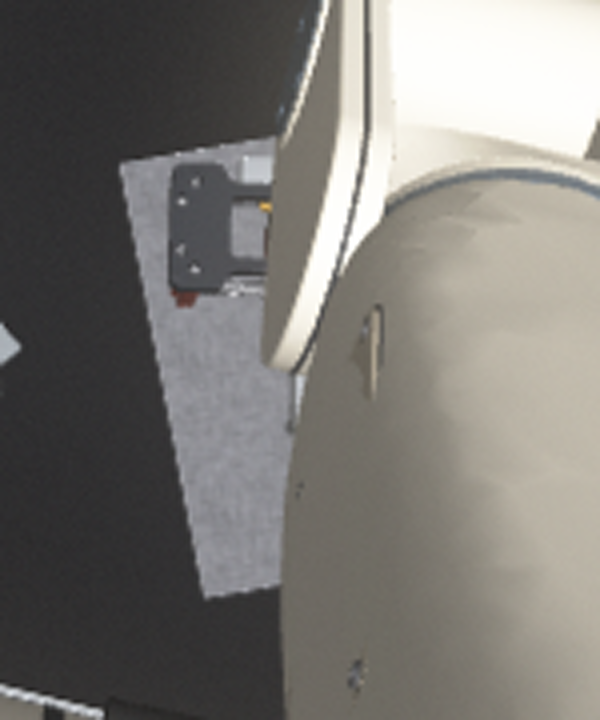

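Run:
```python
from go import *
from refine import *
s=bot.sense();im=bot.camera("scene")
R=s['tcp_rot'];g=s['eef_pos']+R[:,2]*.061
sd=lambda P:(wrench_sdf(P)[0],wrench_sdf(P)[1]&~((P[:,0]>.035)&(P[:,0]<.1)))
for z in(.1448,.1468,.1488):
    p,c=refine(im,"scene",sd,[.6125,-.1414,np.radians(176.5)],z,(-.02,.16,-.05,.05));print(z,p[:2].round(4),np.degrees(p[2]).round(2),c)
    print((R.T@(np.r_[p[:2],g[2]]-g)).round(4))
```

```text
0.1448 [ 0.6129 -0.1423] 175.93 0.8174231405523248
[-0.0659 -0.0007 -0.0002]
0.1468 [ 0.6138 -0.1395] 175.91 0.8180249889606864
[-0.0667  0.0022 -0.0002]
0.1488 [ 0.6148 -0.1366] 175.94 0.8172873588324716
[-0.0675  0.0052 -0.0002]
```

```bash
cat >> go.py <<'E'
N=np.array([.5903,.1697])
def pose(h,o,r=.065,N=N):
    a=np.radians(h);return [*(N+r*np.array([np.cos(a),np.sin(a)])),o+.099]
def show(h,o,**k): print(h,o,*rel(pose(h,o,**k),h))
E
python3 - <<'E'
from go import *
show(206,.10)
E
```

```text
206 0.1 [0.0324 0.2775 0.0024] [ 0.0012 -0.0025 -0.5146]
```

Call:
apply_moves([
  [[0.004,0.035,0],[0,0,-0.06],0.005],
  [[0.009,0.075,0],[0,0,-0.14],0.005],
  [[0.014,0.115,0],[0,0,-0.21],0.005],
  [[0.019,0.155,0.0],[0,0,-0.29],0.005],
  [[0.023,0.195,0.0],[0,0,-0.36],0.005],
  [[0.027,0.235,0.0],[0,0,-0.44],0.005],
  [[0.031,0.265,0.0],[0,0,-0.49],0.005],
  [[0.0325,0.2775,0.001],[0.001,-0.002,-0.515],0.005],
  [[0.0325,0.2775,0.001],[0.001,-0.002,-0.515],0.005],
  [[0.0325,0.2775,0.001],[0.001,-0.002,-0.515],0.005],
  [[0.0325,0.2775,0.001],[0.001,-0.002,-0.515],0.005],
])

```text
time: 5.7
eef_pos: [0.5326, 0.1397, 0.2013]
tcp_rot: [[-0.899, -0.437, 0.001], [-0.437, 0.899, -0.001], [-0.001, -0.002, -1.0]]
ft_force: [0.3, -0.2, -3.9]
opening: 0.176
```

Run:
```python
from go import *
s=bot.sense();print(s['eef_pos'],s['opening'],s['ft_force'],s['joint_positions'].round(1))
show(206,.05);show(206,.014)
im=bot.camera("scene");cv2.imwrite('pics/s3.png',im);cv2.imwrite('pics/s3z.png',cv2.resize(im[170:350,140:340],None,fx=4,fy=4,interpolation=cv2.INTER_CUBIC))
im=bot.camera("top");cv2.imwrite('pics/t3.png',im);cv2.imwrite('pics/t3z.png',cv2.resize(im[80:220,130:280],None,fx=5,fy=5,interpolation=cv2.INTER_CUBIC)[:600])
```

```text
[0.53261686 0.13967816 0.20134011] 0.1763106644701518 [ 0.26470059 -0.21231198 -3.9162827 ] [ 1.350e+01  2.610e+01  1.068e+02 -1.000e-01  4.700e+01 -1.024e+02]
206 0.05 [0.     0.0018 0.0523] [-0.0015  0.0008 -0.0015]
206 0.014 [0.0001 0.0018 0.0883] [-0.0015  0.0008 -0.0015]
```

View pics/s3z.png

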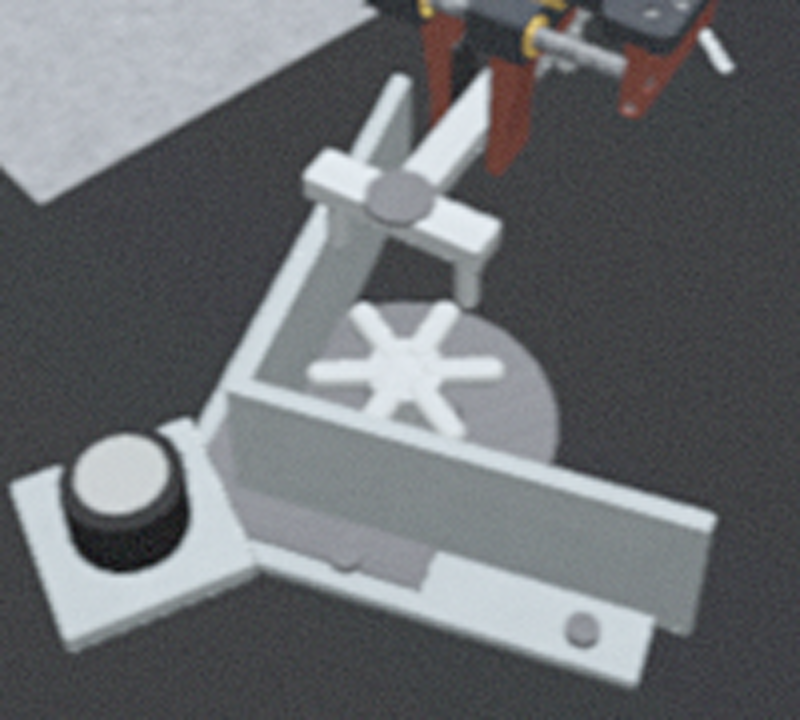

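View pics/t3z.png

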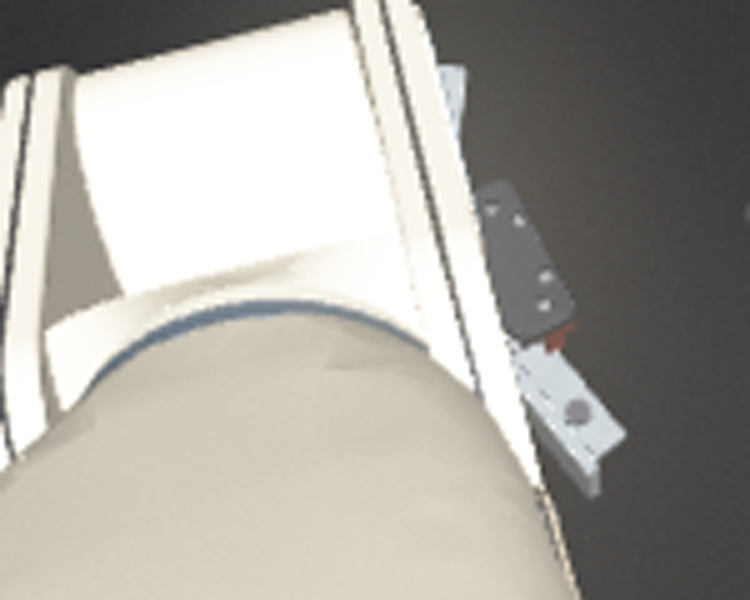

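Run:
```python
from go import *
from refine import *
s=bot.sense();im=cv2.imread('pics/s3.png')
R=s['tcp_rot'];g=s['eef_pos']+R[:,2]*.061
sd=lambda P:(wrench_sdf(P)[0],wrench_sdf(P)[1]&~((P[:,0]>.03)))
print('kin head',g-R[:,0]*.065)
for z in(.1463,):
    p,c=refine(im,"scene",sd,[.59,.1695,np.radians(206)],z,(-.02,.16,-.05,.05));print(z,p[:2].round(4),np.degrees(p[2]).round(2),c)
p,c=refine(im,"scene",nut_sdf,[.59,.1695,np.radians(-91.5)],.046,(-.05,.05,-.05,.05));print(p[:2].round(4),np.degrees(p[2]).round(2),c)
def nv(P):
    d,m=nut_sdf(P);return d,m&~((P[:,0]>.0)&(np.abs(P[:,1])>.02))
p,c=refine(im,"scene",lambda P:(nut_sdf(P)[0],nut_sdf(P)[1]&((P@np.array([0,0,0])==0)&((P[:,0]*np.cos(np.radians(-91.5))-P[:,1]*np.sin(np.radians(-91.5)))<.012))),[.59,.1695,np.radians(-91.5)],.046,(-.05,.05,-.05,.05));print(p[:2].round(4),np.degrees(p[2]).round(2),c)
```

```text
kin head [0.59133673 0.16807589 0.14068566]
0.1463 [0.5917 0.1674] 205.8 0.8796390717823426
[0.592  0.1704] -91.25 0.8343183786134795
[0.5922 0.1709] -90.79 0.8585822877864899
```

```bash
sed -i 's/^N=.*/N=np.array([.591,.1703])/' go.py
python3 - <<'E'
from go import *
show(206,.05);show(206,.038);show(206,.014)
E
```

```text
206 0.05 [-0.0007  0.002   0.0526] [-0.0015  0.0013 -0.0017]
206 0.038 [-0.0007  0.002   0.0646] [-0.0015  0.0013 -0.0017]
206 0.014 [-0.0006  0.0021  0.0886] [-0.0015  0.0013 -0.0017]
```

Call:
apply_moves([
  [[-0.0005,0.002,0.02],[0,0,0],0.005],
  [[-0.0005,0.002,0.04],[0,0,0],0.005],
  [[-0.0005,0.002,0.052],[0,0,0],0.005],
  [[-0.0005,0.002,0.052],[0,0,0],0.005],
  [[-0.0005,0.002,0.056],[0,0,0],0.005],
  [[-0.0005,0.002,0.06],[0,0,0],0.005],
  [[-0.0005,0.002,0.064],[0,0,0],0.005],
  [[-0.0005,0.002,0.064],[0,0,0],0.005],
])

```text
time: 6.6
eef_pos: [0.5322, 0.143, 0.1375]
tcp_rot: [[-0.899, -0.439, 0.002], [-0.439, 0.899, -0.001], [-0.001, -0.001, -1.0]]
ft_force: [-0.7, 0.1, -3.5]
opening: 0.177
```

Call:
apply_moves([
  [[0,0,0.005],[0,0,0],0.005],
  [[0,0,0.01],[0,0,0],0.005],
  [[0,0,0.015],[0,0,0],0.005],
  [[0,0,0.02],[0,0,0],0.005],
  [[0,0,0.021],[0,0,0],0.005],
  [[0,0,0.021],[0,0,0],0.005],
])

```text
time: 7.2
eef_pos: [0.5322, 0.1429, 0.1163]
tcp_rot: [[-0.899, -0.439, 0.001], [-0.439, 0.899, -0.001], [-0.001, -0.001, -1.0]]
ft_force: [-0.4, 0.0, -3.3]
opening: 0.178
```

Run:
```python
from go import *
s=bot.sense();print(s['eef_pos'],s['ft_force'],s['wrist_torque'])
print(np.array(pose(206,.0175)))
for h in(206,198,190,182,174,166,158,150,142,134,126,124,122): show(h,.0175)
im=bot.camera("scene");cv2.imwrite('pics/s4.png',im);cv2.imwrite('pics/s4z.png',cv2.resize(im[170:350,140:340],None,fx=4,fy=4,interpolation=cv2.INTER_CUBIC))
```

```text
[0.53222163 0.14290321 0.11629679] [-0.41678824  0.0197616  -3.30709598] [-0.04916314  0.01082651  0.00073412]
[0.53257839 0.14180588 0.1165    ]
206 0.0175 [ 0.0002 -0.0011 -0.0002] [-0.0013  0.001   0.0004]
198 0.0175 [-0.0005  0.0079 -0.0002] [-0.0013  0.0011  0.1401]
190 0.0175 [-0.0024  0.0168 -0.0002] [-0.0012  0.0011  0.2797]
182 0.0175 [-0.0055  0.0253 -0.0002] [-0.0011  0.0012  0.4193]
174 0.0175 [-0.0097  0.0333 -0.0002] [-0.001   0.0013  0.5589]
166 0.0175 [-0.0151  0.0406 -0.0002] [-0.001   0.0014  0.6986]
158 0.0175 [-0.0214  0.0472 -0.0002] [-0.0009  0.0015  0.8382]
150 0.0175 [-0.0285  0.0527 -0.0002] [-8.000e-04  1.500e-03  9.778e-01]
142 0.0175 [-0.0364  0.0573 -0.0002] [-7.0000e-04  1.6000e-03  1.1174e+00]
134 0.0175 [-0.0448  0.0607 -0.0002] [-6.0000e-04  1.7000e-03  1.2571e+00]
126 0.0175 [-0.0536  0.0628 -0.0002] [-4.0000e-04  1.7000e-03  1.3967e+00]
124 0.0175 [-0.0558  0.0632 -0.0002] [-4.0000e-04  1.8000e-03  1.4316e+00]
122 0.0175 [-0.0581  0.0635 -0.0002] [-4.0000e-04  1.8000e-03  1.4665e+00]
```

View pics/s4z.png

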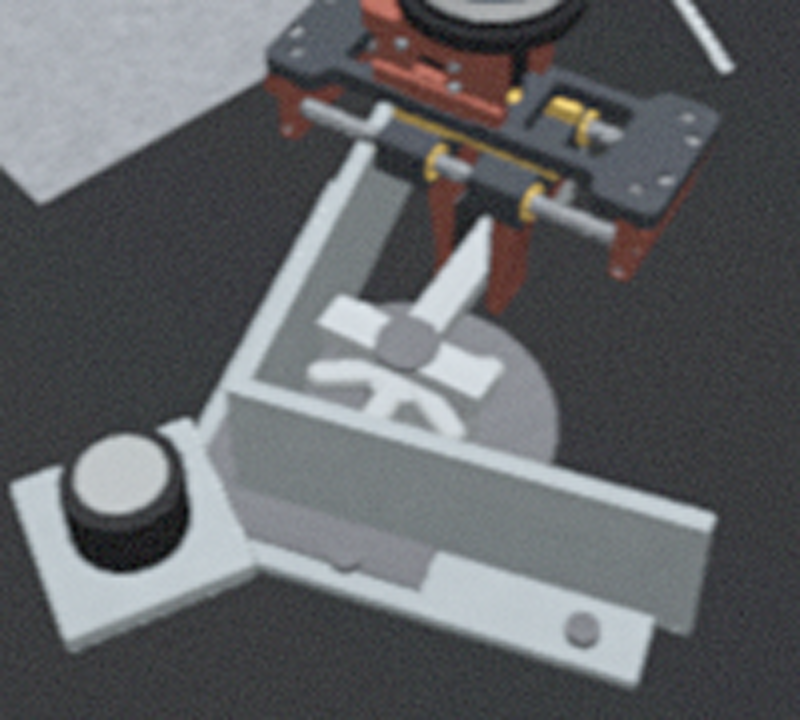

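Call:
apply_moves([
  [[-0.0001,0.0035,0],[0,0,0.07],0.005],
  [[-0.0005,0.008,0],[0,0,0.14],0.005],
  [[-0.0013,0.0125,0],[0,0,0.21],0.005],
  [[-0.0024,0.017,0],[0,0,0.28],0.005],
  [[-0.0038,0.021,0],[0,0,0.35],0.005],
  [[-0.0055,0.0255,0],[0,0,0.42],0.005],
  [[-0.0075,0.0295,0],[0,0,0.49],0.005],
  [[-0.0097,0.0335,0],[0,0,0.56],0.005],
  [[-0.0097,0.0335,0],[0,0,0.56],0.005],
])

```text
time: 8.15
eef_pos: [0.5269, 0.1774, 0.117]
tcp_rot: [[-0.994, 0.106, 0.003], [0.106, 0.994, -0.001], [-0.003, -0.0, -1.0]]
ft_force: [1.6, -1.1, -2.9]
opening: 0.181
```

Run:
```python
from go import *
s=bot.sense();print(s['eef_pos'],s['ft_force'],s['wrist_torque'],np.degrees(np.arctan2(s['tcp_rot'][1,0],s['tcp_rot'][0,0])))
for h in(174,166,158,150,142,134,126,124,122): show(h,.0175)
im=bot.camera("scene");cv2.imwrite('pics/s5.png',im);cv2.imwrite('pics/s5z.png',cv2.resize(im[170:350,140:340],None,fx=4,fy=4,interpolation=cv2.INTER_CUBIC))
```

```text
[0.52692111 0.17744803 0.11695136] [ 1.59793377 -1.07106554 -2.92915465] [-0.31468141 -0.20324759 -0.09766005] 173.90409843658304
174 0.0175 [ 0.0005 -0.0004  0.0004] [-0.0002  0.0033 -0.0017]
166 0.0175 [-0.0001  0.0086  0.0005] [1.00e-04 3.40e-03 1.38e-01]
158 0.0175 [-0.002   0.0175  0.0005] [0.0003 0.0033 0.2776]
150 0.0175 [-0.005   0.026   0.0005] [0.0005 0.0033 0.4172]
142 0.0175 [-0.0093  0.034   0.0005] [0.0008 0.0033 0.5568]
134 0.0175 [-0.0146  0.0414  0.0005] [0.001  0.0033 0.6965]
126 0.0175 [-0.0209  0.0479  0.0005] [0.0013 0.0032 0.8361]
124 0.0175 [-0.0226  0.0494  0.0005] [0.0013 0.0032 0.871 ]
122 0.0175 [-0.0244  0.0509  0.0005] [0.0014 0.0032 0.9059]
```

View pics/s5z.png

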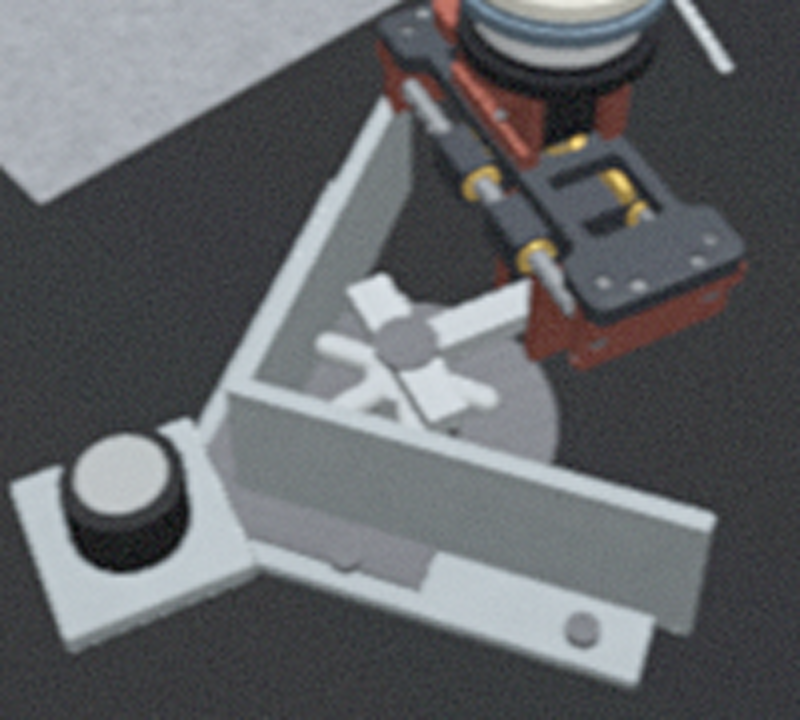

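The forces are low and the nut is turning with the wrench. Continuing to the end of stroke 1.

Call:
apply_moves([
  [[0.0002,0.004,0],[0,0,0.07],0.005],
  [[-0.0001,0.0086,0],[0,0,0.14],0.005],
  [[-0.001,0.013,0],[0,0,0.21],0.005],
  [[-0.002,0.0175,0],[0,0,0.28],0.005],
  [[-0.0034,0.0217,0],[0,0,0.35],0.005],
  [[-0.005,0.026,0],[0,0,0.42],0.005],
  [[-0.007,0.03,0],[0,0,0.49],0.005],
  [[-0.0093,0.034,0],[0,0,0.56],0.005],
  [[-0.0118,0.0378,0],[0,0,0.63],0.005],
  [[-0.0146,0.0414,0],[0,0,0.7],0.005],
  [[-0.0176,0.0448,0],[0,0,0.77],0.005],
  [[-0.0209,0.0479,0],[0,0,0.836],0.005],
  [[-0.0226,0.0494,0],[0,0,0.871],0.005],
  [[-0.0226,0.0494,0],[0,0,0.871],0.005],
])

```text
time: 9.6
eef_pos: [0.5546, 0.2229, 0.1167]
tcp_rot: [[-0.561, 0.828, 0.002], [0.828, 0.561, -0.002], [-0.003, 0.001, -1.0]]
ft_force: [3.8, -6.5, -3.4]
opening: 0.176
```

Run:
```python
from go import *
s=bot.sense();print(s['eef_pos'],s['ft_force'],s['wrist_torque'],np.degrees(np.arctan2(s['tcp_rot'][1,0],s['tcp_rot'][0,0])))
for h in(128,130): show(h,.0175)
show(128,.055)
for h in range(136,210,8): show(h,.06)
im=bot.camera("scene");cv2.imwrite('pics/s6.png',im);cv2.imwrite('pics/s6z.png',cv2.resize(im[170:350,140:340],None,fx=4,fy=4,interpolation=cv2.INTER_CUBIC))
```

```text
[0.5545979  0.22289595 0.11667242] [ 3.81652699 -6.4753075  -3.42895897] [-1.28953879 -0.41047396  0.0972415 ] 124.10914405595007
128 0.0175 [ 0.0009 -0.0038  0.0002] [ 0.0008  0.0031 -0.0679]
130 0.0175 [ 0.0007 -0.006   0.0002] [ 0.0007  0.0031 -0.1028]
128 0.055 [ 0.0008 -0.0037 -0.0373] [ 0.0008  0.0031 -0.0679]
136 0.06 [-0.0005 -0.0127 -0.0423] [ 0.0006  0.0032 -0.2075]
144 0.06 [-0.003  -0.0214 -0.0423] [ 0.0004  0.0032 -0.3472]
152 0.06 [-0.0066 -0.0297 -0.0423] [ 1.000e-04  3.300e-03 -4.868e-01]
160 0.06 [-0.0114 -0.0374 -0.0423] [-1.000e-04  3.300e-03 -6.264e-01]
168 0.06 [-0.0172 -0.0444 -0.0423] [-3.00e-04  3.30e-03 -7.66e-01]
176 0.06 [-0.024  -0.0505 -0.0423] [-6.000e-04  3.300e-03 -9.057e-01]
184 0.06 [-0.0315 -0.0555 -0.0423] [-8.0000e-04  3.3000e-03 -1.0453e+00]
192 0.06 [-0.0396 -0.0595 -0.0423] [-1.0000e-03  3.3000e-03 -1.1849e+00]
200 0.06 [-0.0482 -0.0624 -0.0422] [-1.3000e-03  3.2000e-03 -1.3245e+00]
208 0.06 [-0.0572 -0.0639 -0.0422] [-0.0015  0.0032 -1.4642]
```

View pics/s6z.png

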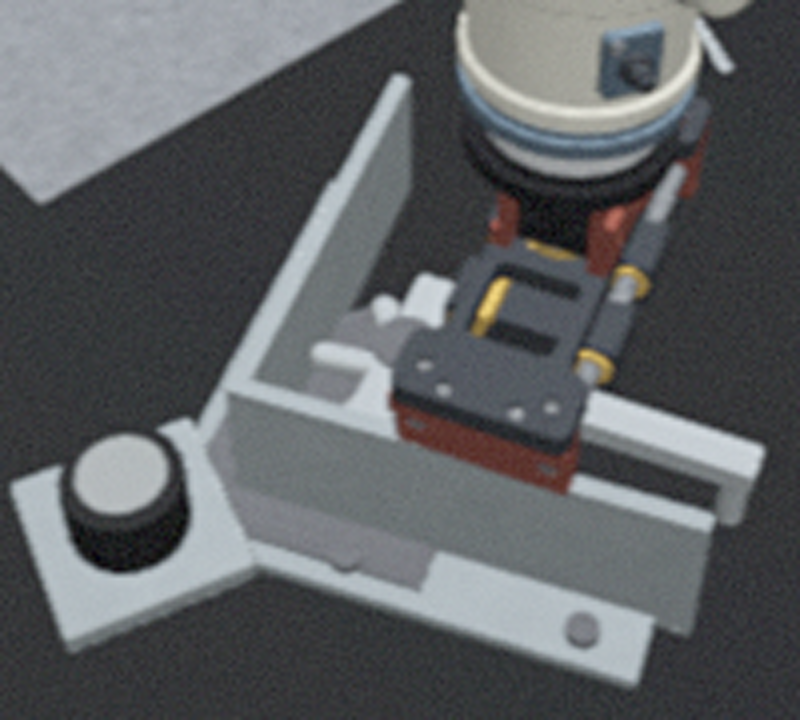

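Call:
apply_moves([
  [[0.0005,-0.005,0],[0,0,-0.09],0.005],
  [[0.0005,-0.006,0],[0,0,-0.1],0.005],
  [[0.0005,-0.006,-0.015],[0,0,-0.1],0.005],
  [[0.0005,-0.006,-0.03],[0,0,-0.1],0.005],
  [[0.0005,-0.006,-0.045],[0,0,-0.1],0.005],
  [[0.0005,-0.006,-0.05],[0,0,-0.1],0.005],
  [[-0.0005,-0.0127,-0.05],[0,0,-0.21],0.005],
  [[-0.003,-0.0214,-0.05],[0,0,-0.35],0.005],
  [[-0.0066,-0.0297,-0.05],[0,0,-0.485],0.005],
  [[-0.0114,-0.0374,-0.05],[0,0,-0.625],0.005],
  [[-0.0172,-0.0444,-0.05],[0,0,-0.765],0.005],
  [[-0.024,-0.0505,-0.05],[0,0,-0.905],0.005],
  [[-0.0315,-0.0555,-0.05],[0,0,-1.045],0.005],
  [[-0.0396,-0.0595,-0.05],[0,0,-1.185],0.005],
  [[-0.0406,-0.0599,-0.05],[0,0,-1.203],0.005],
  [[-0.0406,-0.0599,-0.05],[0,0,-1.203],0.005],
])

```text
time: 11.25
eef_pos: [0.5273, 0.1569, 0.1671]
tcp_rot: [[-0.975, -0.221, 0.003], [-0.221, 0.975, -0.0], [-0.003, -0.001, -1.0]]
ft_force: [-0.4, -0.0, -4.1]
opening: 0.176
```

Run:
```python
from go import *
from refine import *
s=bot.sense();print(s['eef_pos'],s['ft_force'],np.degrees(np.arctan2(s['tcp_rot'][1,0],s['tcp_rot'][0,0])))
im=bot.camera("scene");cv2.imwrite('pics/s7.png',im);cv2.imwrite('pics/s7z.png',cv2.resize(im[170:350,140:340],None,fx=4,fy=4,interpolation=cv2.INTER_CUBIC))
def sd(P):
    d,m=nut_sdf(P); return d,m
p,c=refine(im,"scene",sd,[.592,.1706,np.radians(195)],.046,(-.05,.05,-.05,.05));print(p[:2].round(4),np.degrees(p[2]).round(2),c)
show(193,.05);show(193,.038);show(193,.0175)
R=s['tcp_rot'];g=s['eef_pos']+R[:,2]*.061
sd=lambda P:(wrench_sdf(P)[0],wrench_sdf(P)[1]&~((P[:,0]>.03)))
print('kin head',g-R[:,0]*.065)
p,c=refine(im,"scene",sd,[.59,.1695,np.radians(193)],g[2]+.006,(-.02,.16,-.05,.05));print(p[:2].round(4),np.degrees(p[2]).round(2),c)
```

```text
[0.52729402 0.1569361  0.16709962] [-0.41097696 -0.01828106 -4.05986212] -167.24375374736044
[0.5925 0.1705] 191.6 0.7399788171113868
193 0.05 [-0.     -0.0015  0.018 ] [-0.0009  0.0026 -0.0041]
193 0.038 [-0.     -0.0015  0.03  ] [-0.0009  0.0026 -0.0041]
193 0.0175 [ 0.     -0.0015  0.0505] [-0.0009  0.0026 -0.0041]
kin head [0.59086071 0.17126987 0.10627348]
[0.5912 0.1709] 192.2 0.8194572550996059
```

View pics/s7z.png

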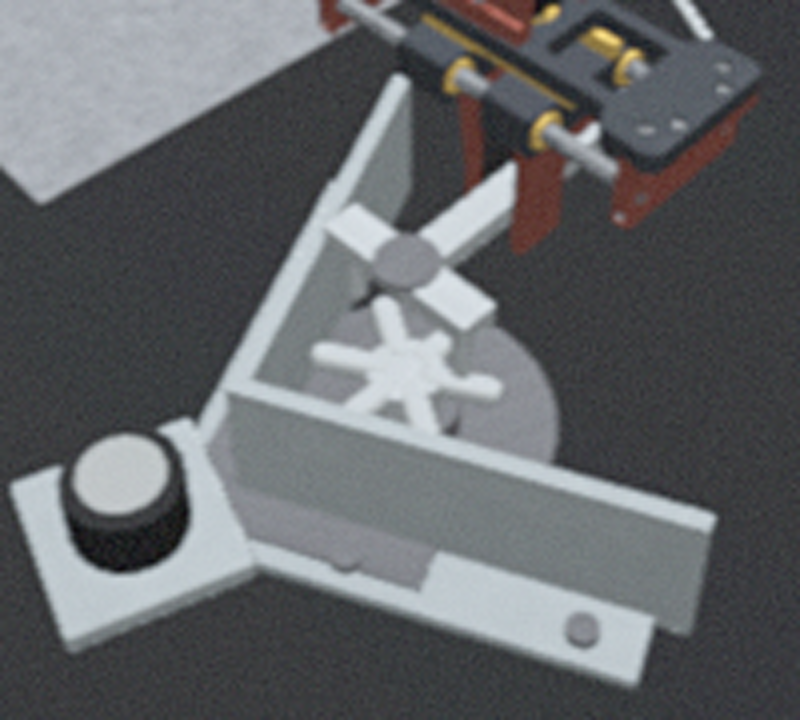

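Call:
apply_moves([
  [[0,-0.0005,0.01],[0,0,0.005],0.005],
  [[0,-0.0005,0.018],[0,0,0.005],0.005],
  [[0,-0.0005,0.022],[0,0,0.005],0.005],
  [[0,-0.0005,0.026],[0,0,0.005],0.005],
  [[0,-0.0005,0.03],[0,0,0.005],0.005],
  [[0,-0.0005,0.03],[0,0,0.005],0.005],
])

```text
time: 11.9
eef_pos: [0.527, 0.1563, 0.136]
tcp_rot: [[-0.976, -0.219, 0.001], [-0.219, 0.976, -0.001], [-0.001, -0.001, -1.0]]
ft_force: [0.9, 0.7, -4.4]
opening: 0.176
```

Call:
apply_moves([
  [[0,0,0.005],[0,0,0],0.005],
  [[0,0,0.01],[0,0,0],0.005],
  [[0,0,0.015],[0,0,0],0.005],
  [[0,0,0.02],[0,0,0],0.005],
  [[0,0,0.02],[0,0,0],0.005],
])

```text
time: 12.4
eef_pos: [0.5268, 0.1563, 0.1158]
tcp_rot: [[-0.976, -0.219, 0.001], [-0.219, 0.976, -0.001], [-0.001, -0.001, -1.0]]
ft_force: [0.2, -0.5, -4.9]
opening: 0.179
```

Run:
```python
from go import *
s=bot.sense();print(s['eef_pos'],s['ft_force'],s['wrist_torque'],np.degrees(np.arctan2(s['tcp_rot'][1,0],s['tcp_rot'][0,0])))
for h in range(188,135,-4): show(h,.0165)
```

```text
[0.52684055 0.15625011 0.11583118] [ 0.1516252  -0.52958058 -4.94641506] [ 0.0296883   0.06988964 -0.01098468] -167.32953479753292
188 0.0165 [-0.0009  0.0049  0.0003] [-0.0011  0.0006  0.0815]
184 0.0165 [-0.0014  0.0094  0.0003] [-0.001   0.0006  0.1513]
180 0.0165 [-0.0023  0.0139  0.0003] [-0.001   0.0007  0.2211]
176 0.0165 [-0.0034  0.0183  0.0003] [-0.001   0.0007  0.291 ]
172 0.0165 [-0.0049  0.0226  0.0003] [-0.001   0.0008  0.3608]
168 0.0165 [-0.0066  0.0268  0.0003] [-0.001   0.0008  0.4306]
164 0.0165 [-0.0086  0.0308  0.0003] [-0.0009  0.0008  0.5004]
160 0.0165 [-0.011   0.0347  0.0003] [-0.0009  0.0009  0.5702]
156 0.0165 [-0.0135  0.0385  0.0003] [-0.0009  0.0009  0.64  ]
152 0.0165 [-0.0164  0.042   0.0003] [-0.0008  0.0009  0.7098]
148 0.0165 [-0.0195  0.0453  0.0003] [-0.0008  0.001   0.7796]
144 0.0165 [-0.0228  0.0484  0.0003] [-8.000e-04  1.000e-03  8.495e-01]
140 0.0165 [-0.0263  0.0513  0.0003] [-8.000e-04  1.000e-03  9.193e-01]
136 0.0165 [-0.03    0.0539  0.0003] [-7.000e-04  1.100e-03  9.891e-01]
```

Reseated. Stroke 2 runs first to about 152°, then in small steps towards the hard stop.

Call:
apply_moves([
  [[-0.0006,0.0049,0],[0,0,0.08],0.005],
  [[-0.0014,0.0094,0],[0,0,0.15],0.005],
  [[-0.0023,0.0139,0],[0,0,0.22],0.005],
  [[-0.0034,0.0183,0],[0,0,0.29],0.005],
  [[-0.0049,0.0226,0],[0,0,0.36],0.005],
  [[-0.0066,0.0268,0],[0,0,0.43],0.005],
  [[-0.0086,0.0308,0],[0,0,0.5],0.005],
  [[-0.011,0.0347,0],[0,0,0.57],0.005],
  [[-0.0135,0.0385,0],[0,0,0.64],0.005],
  [[-0.0164,0.042,0],[0,0,0.71],0.005],
  [[-0.0164,0.042,0],[0,0,0.71],0.005],
])

```text
time: 13.5
eef_pos: [0.5345, 0.2003, 0.1165]
tcp_rot: [[-0.882, 0.471, 0.002], [0.471, 0.882, -0.002], [-0.003, -0.0, -1.0]]
ft_force: [1.3, -7.1, -4.6]
opening: 0.182
```

Run:
```python
from go import *
s=bot.sense();print(s['eef_pos'],s['ft_force'],s['wrist_torque'],s['joint_torque'].round(2),np.degrees(np.arctan2(s['tcp_rot'][1,0],s['tcp_rot'][0,0])))
for h in range(152,129,-2): show(h,.0165)
```

```text
[0.53454002 0.20032538 0.11654084] [ 1.29564366 -7.09615467 -4.63507199] [-1.04933348 -0.30228372 -0.10347256] [  4.26 -57.83 -18.8    1.17  -0.12   0.54] 151.8940813108209
152 0.0165 [ 0.0011 -0.      0.001 ] [-0.0005  0.0029 -0.0018]
150 0.0165 [0.001  0.0023 0.001 ] [-0.0004  0.0029  0.0331]
148 0.0165 [0.0009 0.0045 0.001 ] [-0.0004  0.003   0.068 ]
146 0.0165 [0.0007 0.0068 0.001 ] [-0.0003  0.003   0.1029]
144 0.0165 [0.0004 0.009  0.001 ] [-0.0003  0.003   0.1378]
142 0.0165 [0.0001 0.0113 0.001 ] [-0.0002  0.003   0.1727]
140 0.0165 [-0.0003  0.0135  0.001 ] [-2.000e-04  3.000e-03  2.076e-01]
138 0.0165 [-0.0008  0.0157  0.001 ] [-1.000e-04  3.000e-03  2.425e-01]
136 0.0165 [-0.0014  0.0179  0.001 ] [-1.000e-04  3.000e-03  2.774e-01]
134 0.0165 [-0.0021  0.0201  0.001 ] [-0.      0.003   0.3123]
132 0.0165 [-0.0028  0.0222  0.001 ] [0.     0.003  0.3472]
130 0.0165 [-0.0036  0.0244  0.001 ] [1.000e-04 3.000e-03 3.821e-01]
```

Call:
apply_moves([
  [[0.0005,0.0023,0],[0,0,0.033],0.005],
  [[0.0005,0.0045,0],[0,0,0.068],0.005],
  [[0.0003,0.0068,0],[0,0,0.103],0.005],
  [[0.0001,0.009,0],[0,0,0.138],0.005],
  [[0.0001,0.009,0],[0,0,0.138],0.005],
])

```text
time: 14.0
eef_pos: [0.5387, 0.2079, 0.1165]
tcp_rot: [[-0.809, 0.587, 0.003], [0.587, 0.809, -0.002], [-0.003, -0.0, -1.0]]
ft_force: [2.3, -7.4, -5.2]
opening: 0.175
```

```bash
cat > st.py <<'E'
from go import *
s=bot.sense();print(s['eef_pos'],s['ft_force'].round(1),s['wrist_torque'].round(2),np.degrees(np.arctan2(s['tcp_rot'][1,0],s['tcp_rot'][0,0])))
R=s['tcp_rot'];F=R.T@s['ft_force'];print('toolF',F.round(1))
g=s['eef_pos']+R[:,2]*.061;print('kin head',g-R[:,0]*.065)
E
python3 st.py
```

```text
[0.5387298  0.20788257 0.11651218] [ 2.3 -7.4 -5.2] [-1.3  -0.44 -0.06] 144.0454252331449
toolF [-6.2 -4.7  5.2]
kin head [0.59150085 0.16959011 0.05572646]
```

Call:
apply_moves([
  [[-0.0001,0.0022,0],[0,0,0.035],0.005],
  [[-0.0003,0.0045,0],[0,0,0.07],0.005],
  [[-0.0003,0.0045,0],[0,0,0.07],0.005],
])

```text
time: 14.3
eef_pos: [0.5414, 0.2102, 0.1163]
tcp_rot: [[-0.768, 0.641, 0.002], [0.641, 0.768, -0.004], [-0.004, -0.002, -1.0]]
ft_force: [2.9, -14.3, -5.8]
opening: 0.179
```

```bash
python3 st.py
```

```text
[0.54144745 0.21021012 0.11627681] [  2.9 -14.3  -5.8] [-2.36 -0.67  0.43] 140.15230406930957
toolF [-11.4  -9.1   5.9]
kin head [0.59146711 0.1683021  0.05554994]
```

Call:
apply_moves([
  [[-0.0003,0.0022,0],[0,0,0.035],0.005],
  [[-0.0003,0.0022,0],[0,0,0.035],0.005],
  [[-0.0003,0.0022,0],[0,0,0.035],0.005],
])

```text
time: 14.6
eef_pos: [0.542, 0.211, 0.1159]
tcp_rot: [[-0.746, 0.666, -0.0], [0.666, 0.746, -0.006], [-0.004, -0.005, -1.0]]
ft_force: [1.6, -17.6, -4.7]
opening: 0.182
```

```bash
python3 st.py
```

```text
[0.54199881 0.21095409 0.11589822] [  1.6 -17.6  -4.7] [-2.8  -0.43  0.96] 138.27718881431582
toolF [-12.9 -12.    4.8]
kin head [0.5904899  0.16734039 0.0551326 ]
```

Call:
apply_moves([
  [[-0.0003,0.003,0],[0,0,0.045],0.005],
  [[-0.0003,0.003,0],[0,0,0.045],0.005],
  [[-0.0003,0.003,0],[0,0,0.045],0.005],
  [[-0.0003,0.003,0],[0,0,0.045],0.005],
])

```text
time: 15.0
eef_pos: [0.5428, 0.2116, 0.1153]
tcp_rot: [[-0.716, 0.698, -0.004], [0.698, 0.716, -0.008], [-0.003, -0.009, -1.0]]
ft_force: [-1.7, -23.1, -3.5]
opening: 0.185
```

```bash
python3 st.py
python3 - <<'E'
from go import *
im=bot.camera("scene");cv2.imwrite('pics/s8.png',im);cv2.imwrite('pics/s8z.png',cv2.resize(im[170:350,140:340],None,fx=4,fy=4,interpolation=cv2.INTER_CUBIC))
E
```

```text
[0.54277518 0.21162469 0.11533974] [ -1.7 -23.1  -3.5] [-3.82 -0.09  1.14] 135.7446787183151
toolF [-14.9 -17.7   3.7]
kin head [0.58908527 0.16575047 0.05453735]
```

View pics/s8z.png

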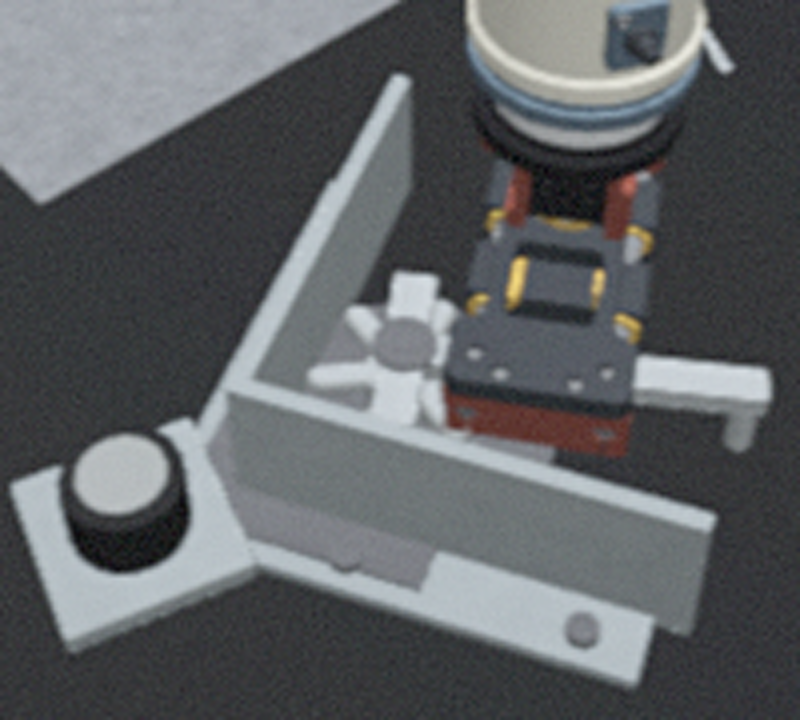

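Call:
apply_moves([
  [[0,-0.004,0],[0,0,-0.06],0.005],
  [[0,-0.007,0],[0,0,-0.11],0.005],
  [[0,-0.007,0],[0,0,-0.11],0.005],
  [[0,-0.007,0],[0,0,-0.11],0.005],
])

```text
time: 15.45
eef_pos: [0.5404, 0.209, 0.1165]
tcp_rot: [[-0.786, 0.618, 0.002], [0.618, 0.786, -0.003], [-0.004, -0.001, -1.0]]
ft_force: [3.9, -11.7, -5.0]
opening: 0.181
```

```bash
python3 st.py
```

```text
[0.54042021 0.20897227 0.11645552] [  3.9 -11.7  -5. ] [-2.02 -0.55 -0.1 ] 141.81309480915547
toolF [-10.3  -6.8   5.1]
kin head [0.59164476 0.16859731 0.05569444]
```

Call:
apply_moves([
  [[0,-0.0035,0],[0,0,-0.07],0.005],
  [[0,-0.006,0],[0,0,-0.1],0.005],
  [[0,-0.006,0],[0,0,-0.1],0.005],
])

```text
time: 15.75
eef_pos: [0.5356, 0.2054, 0.1164]
tcp_rot: [[-0.843, 0.537, 0.0], [0.537, 0.843, -0.002], [-0.001, -0.001, -1.0]]
ft_force: [-1.9, -5.0, -2.5]
opening: 0.178
```

```bash
python3 st.py
```

```text
[0.53556315 0.20535638 0.11640128] [-1.9 -5.  -2.5] [-0.95  0.35 -0.27] 147.5023225630137
toolF [-1.1 -5.2  2.5]
kin head [0.59039548 0.1703286  0.05547124]
```

Call:
apply_moves([
  [[0,-0.0015,0],[0,0,0],0.005],
  [[0,-0.0015,-0.01],[0,0,0],0.005],
  [[0,-0.0015,-0.02],[0,0,0],0.005],
  [[0,-0.0015,-0.035],[0,0,0],0.005],
  [[0,-0.0015,-0.06],[0,0,0],0.005],
  [[0,-0.0015,-0.085],[0,0,0],0.005],
  [[0,-0.0015,-0.085],[0,0,0],0.005],
  [[0,-0.0015,-0.085],[0,0,0],0.005],
])

```text
time: 16.55
eef_pos: [0.5357, 0.2053, 0.2026]
tcp_rot: [[-0.844, 0.537, 0.004], [0.537, 0.844, 0.0], [-0.003, 0.003, -1.0]]
ft_force: [-0.5, -1.0, -3.8]
opening: 0.172
```

```bash
python3 st.py
python3 - <<'E'
from go import *
im=bot.camera("scene");cv2.imwrite('pics/s9.png',im);cv2.imwrite('pics/s9z.png',cv2.resize(im[150:330,140:340],None,fx=4,fy=4,interpolation=cv2.INTER_CUBIC))
E
```

```text
[0.53567158 0.2053224  0.2026063 ] [-0.5 -1.  -3.8] [-0.02  0.04  0.01] 147.52860745287444
toolF [-0.1 -1.1  3.8]
kin head [0.59077402 0.17044467 0.14183406]
```

View pics/s9z.png

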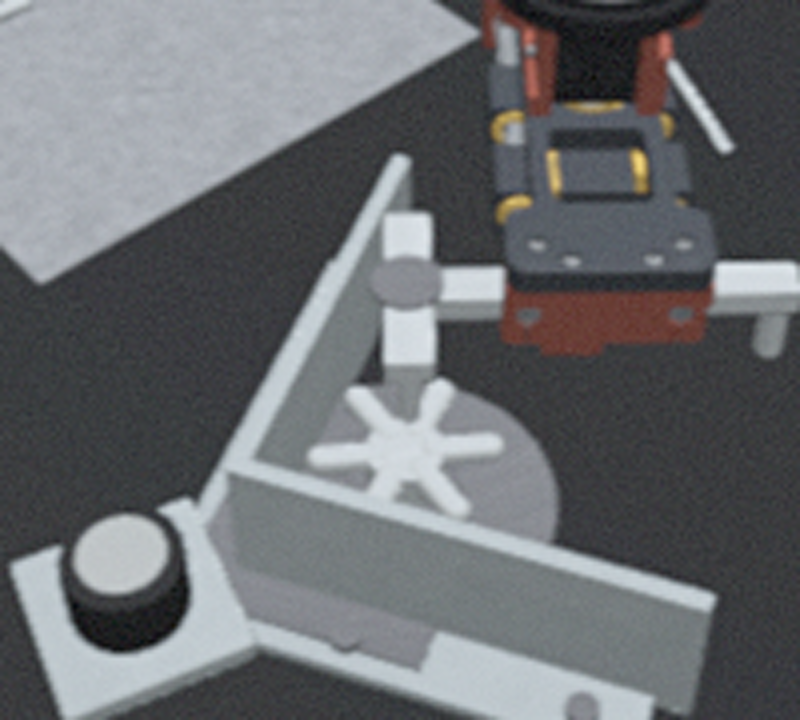

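Run:
```python
from go import *
from refine import *
s=bot.sense();im=cv2.imread('pics/s9.png')
for a in(145,150,155,160):
  p,c=refine(im,"scene",nut_sdf,[.592,.1706,np.radians(a)],.046,(-.05,.05,-.05,.05));print(p[:2].round(4),np.degrees(p[2]).round(2),c)
R=s['tcp_rot'];g=s['eef_pos']+R[:,2]*.061
sd=lambda P:(wrench_sdf(P)[0],wrench_sdf(P)[1]&~((P[:,0]>.03)))
p,c=refine(im,"scene",sd,[.59,.1705,np.radians(147)],g[2]+.006,(-.02,.16,-.05,.05));print(p[:2].round(4),np.degrees(p[2]).round(2),c)
print((R.T@(np.r_[p[:2],g[2]]-g)).round(4))
```

```text
[0.592  0.1704] 152.61 0.8406914457303813
[0.592  0.1705] 152.61 0.8406882130056931
[0.592  0.1705] 152.54 0.8406672804289687
[0.592  0.1705] 152.65 0.8405817615807601
[0.5911 0.1717] 147.83 0.8644427040143776
[-0.0651  0.0019  0.0001]
```

The nut now has an arm at 152.6°. My measured start angle and bracket yaw predict 152.4° for home, and the torque rose steeply at the stop. Next I take the wrench back to the mat.

Run:
```python
from go import *
print(rel([.5482,-.138,.2],176.5))
```

```text
(array([-0.1953, -0.2824,  0.0018]), array([ 2.000e-04,  2.300e-03, -5.056e-01]))
```

Call:
apply_moves([
  [[-0.02,-0.03,-0.005],[0,0,-0.05],0.005],
  [[-0.045,-0.065,-0.005],[0,0,-0.12],0.005],
  [[-0.07,-0.1,-0.005],[0,0,-0.18],0.005],
  [[-0.095,-0.138,-0.005],[0,0,-0.25],0.005],
  [[-0.12,-0.175,-0.005],[0,0,-0.31],0.005],
  [[-0.145,-0.21,-0.005],[0,0,-0.38],0.005],
  [[-0.17,-0.245,0],[0,0,-0.44],0.005],
  [[-0.187,-0.27,0],[0,0,-0.49],0.005],
  [[-0.195,-0.282,0.002],[0,0.002,-0.505],0.005],
  [[-0.195,-0.282,0.002],[0,0.002,-0.505],0.005],
  [[-0.195,-0.282,0.002],[0,0.002,-0.505],0.005],
  [[-0.195,-0.282,0.002],[0,0.002,-0.505],0.005],
])

```text
time: 17.8
eef_pos: [0.5481, -0.1366, 0.1992]
tcp_rot: [[-0.998, 0.061, -0.001], [0.061, 0.998, 0.001], [0.001, 0.001, -1.0]]
ft_force: [-0.1, -0.3, -3.0]
opening: 0.177
```

```bash
python3 st.py
python3 - <<'E'
from go import *
print(rel([.5482,-.138,.1035],176.5))
im=bot.camera("scene");cv2.imwrite('pics/s10.png',im);cv2.imwrite('pics/s10z.png',cv2.resize(im[60:260,80:300],None,fx=3,fy=3,interpolation=cv2.INTER_CUBIC))
E
```

```text
[ 0.54808293 -0.13663169  0.19923354] [-0.1 -0.3 -3. ] [-0.    0.1   0.05] 176.48365140212073
toolF [ 0.1 -0.3  3. ]
kin head [ 0.61289587 -0.14058284  0.13816251]
(array([-0.0003, -0.0014,  0.0957]), array([ 0.0005, -0.0011, -0.0003]))
```

View pics/s10z.png

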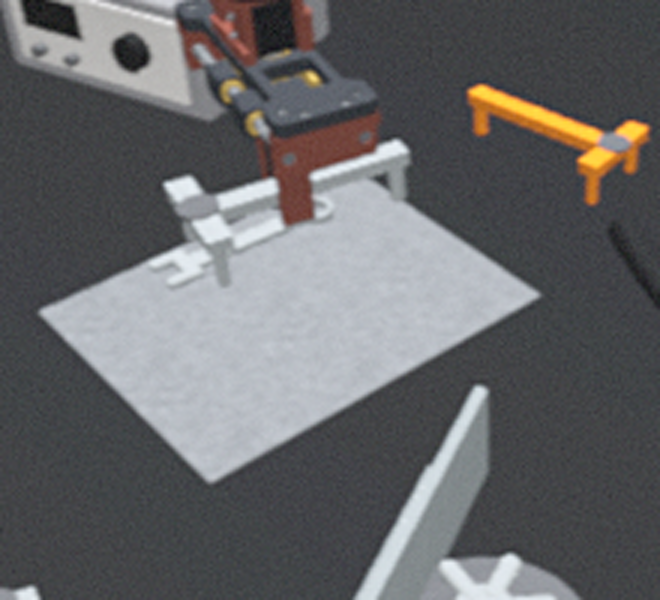

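Call:
apply_moves([
  [[0,-0.001,0.03],[0,0,0],0.005],
  [[0,-0.001,0.06],[0,0,0],0.005],
  [[0,-0.001,0.08],[0,0,0],0.005],
  [[0,-0.001,0.09],[0,0,0],0.005],
  [[0,-0.001,0.094],[0,0,0],0.005],
  [[0,-0.001,0.095],[0,0,0],0.005],
  [[0,-0.001,0.096],[0,0,0],0.005],
  [[0,-0.001,0.096],[0,0,0],0.005],
])

```text
time: 18.65
eef_pos: [0.549, -0.1387, 0.1047]
tcp_rot: [[-0.998, 0.062, 0.002], [0.062, 0.998, -0.0], [-0.002, -0.0, -1.0]]
ft_force: [-0.7, -0.0, -4.1]
opening: 0.176
```

```bash
python3 st.py
```

```text
[ 0.54897424 -0.13866099  0.10473905] [-0.7 -0.  -4.1] [ 0.02 -0.    0.05] 176.46077028410602
toolF [ 0.7 -0.   4.1]
kin head [ 0.61395975 -0.14269705  0.04385726]
```

Call:
apply_moves([
  [[0,0,0.001],[0,0,0],0.005],
  [[0,0,0.001],[0,0,0],0.005],
])

```text
time: 18.85
eef_pos: [0.5486, -0.1387, 0.1033]
tcp_rot: [[-0.998, 0.062, 0.001], [0.062, 0.998, -0.0], [-0.001, -0.0, -1.0]]
ft_force: [-0.7, -0.8, -4.0]
opening: 0.177
```

```bash
python3 st.py
```

```text
[ 0.54859672 -0.13866159  0.10326247] [-0.7 -0.8 -4. ] [0.01 0.05 0.05] 176.45350383111818
toolF [ 0.7 -0.9  4. ]
kin head [ 0.61352888 -0.14269287  0.04232346]
```

Call:
apply_moves([
  [[0,0,0.001],[0,0,0],0.005],
  [[0,0,0.0015],[0,0,0],0.005],
  [[0,0,0.0015],[0,0,0],0.005],
])

```text
time: 19.15
eef_pos: [0.5487, -0.1387, 0.1024]
tcp_rot: [[-0.998, 0.062, 0.001], [0.062, 0.998, -0.0], [-0.001, -0.0, -1.0]]
ft_force: [-4.0, 0.5, 7.4]
opening: 0.173
```

```bash
python3 st.py
```

```text
[ 0.54866027 -0.13869656  0.10243989] [-4.   0.5  7.4] [ 0.08  0.5  -0.01] 176.45594766331823
toolF [ 4.   0.3 -7.4]
kin head [ 0.61359031 -0.1427247   0.04149841]
```

Touching: the vertical force changed from -4 to +7 N. I release slowly, then rise.

Call:
apply_moves([
  [[0,0,0],[0,0,0],0.02],
  [[0,0,0],[0,0,0],0.025],
  [[0,0,0],[0,0,0],0.035],
  [[0,0,0],[0,0,0],0.05],
  [[0,0,0],[0,0,0],0.07],
  [[0,0,0],[0,0,0],0.08],
  [[0,0,0],[0,0,0],0.08],
  [[0,0,0],[0,0,0],0.08],
  [[0,0,-0.01],[0,0,0],0.08],
  [[0,0,-0.03],[0,0,0],0.08],
  [[0,0,-0.06],[0,0,0],0.08],
  [[0,0,-0.1],[0,0,0],0.08],
  [[0,0,-0.14],[0,0,0],0.08],
  [[0,0.04,-0.18],[0,0,0],0.08],
  [[0,0.08,-0.2],[0,0,0],0.08],
  [[0,0.13,-0.2],[0,0,0],0.08],
  [[0,0.18,-0.2],[0,0,0],0.08],
  [[0,0.23,-0.2],[0,0,0],0.08],
  [[0,0.28,-0.2],[0,0,0],0.08],
  [[0,0.33,-0.2],[0,0,0],0.08],
])

```text
time: 21.15
eef_pos: [0.5683, 0.1919, 0.3024]
tcp_rot: [[-0.998, 0.062, 0.001], [0.062, 0.998, 0.0], [-0.001, 0.0, -1.0]]
ft_force: [0.9, 0.1, 0.5]
opening: 0.913
```

Call:
apply_moves([
  [[0,0.05,0],[0,0,0],0.08],
  [[0,0.1,0],[0,0,0],0.08],
  [[0,0.15,0],[0,0,0],0.08],
  [[0,0.2,0],[0,0,0],0.08],
  [[0,0.2,0],[0,0,0],0.08],
  [[0,0.2,0],[0,0,0],0.08],
])

```text
time: 21.75
eef_pos: [0.5804, 0.3905, 0.3015]
tcp_rot: [[-0.998, 0.06, 0.0], [0.06, 0.998, -0.0], [-0.0, -0.0, -1.0]]
ft_force: [0.8, -0.6, -0.8]
opening: 0.909
```

Run:
```python
from go import *
from refine import *
t=bot.camera("top");s=bot.camera("scene");cv2.imwrite('pics/t11.png',t);cv2.imwrite('pics/s11.png',s)
cv2.imwrite('pics/s11z.png',cv2.resize(s[100:320,80:320],None,fx=2.5,fy=2.5,interpolation=cv2.INTER_CUBIC))
for n,im in(("top",t),("scene",s)):
    p,c=refine(im,n,wrench_sdf,[.612,-.141,np.radians(176.5)],.048,(-.02,.16,-.05,.05));print(n,p[:2].round(4),np.degrees(p[2]).round(2),c.round(3))
    p,c=refine(im,n,nut_sdf,[.59,.17,np.radians(152)],.046,(-.05,.05,-.05,.05));print(n,p[:2].round(4),np.degrees(p[2]).round(2),c.round(3))
```

```text
top [ 0.6118 -0.142 ] 177.24 0.881
top [0.5883 0.169 ] 152.01 0.951
scene [ 0.6138 -0.142 ] 177.18 0.881
scene [0.592  0.1704] 152.54 0.835
```

View pics/s11z.png

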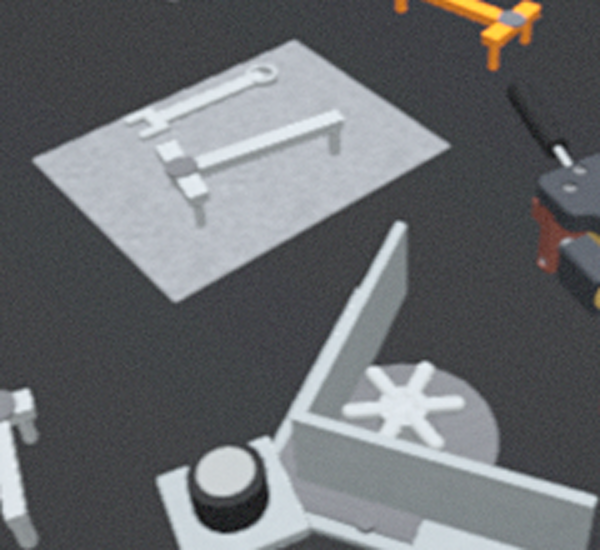

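View pics/t11.png

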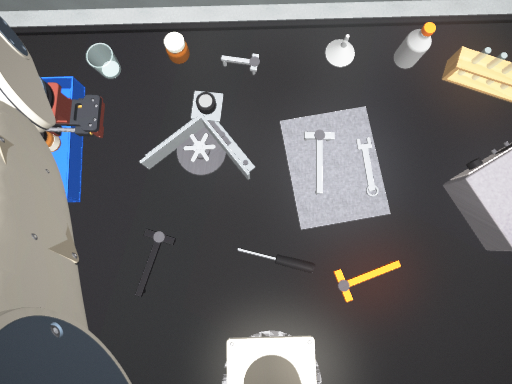

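```bash
python3 -c "
from plant import bot
print(bot.finish_job())"
```

```text
the job is handed in; nothing more can be done
None
```

The nut is home and the larger wrench is back on the grey mat, standing on its pins and heel as it was. I handed the job in at about 22 s of the 64 s allowed.

- **Strokes:** I gripped the larger steel wrench and turned the nut clockwise in two strokes. Between them I lifted the wrench off, swung it back and reseated it.
- **Nut home:** In the second stroke the turning moment rose from about 0.3 to over 2 N m, with the handle well away from the walls. The cameras show the nut turned about 116°. One of its arms now points at 152.0° (top view) or 152.5° (scene view), against 152.4° predicted for home.
- **Wrench back:** It is within about 1 mm and 1° of where it started.
- **Clear of the scene:** The gripper is open and away from everything. The last pictures show nothing else moved.
- **Disagreement:** The two cameras differ by 2–4 mm on absolute positions, roughly the calibration error of each added together. I worked from averages.
- **Slip at the stop:** While I pressed against the stop, the wrench gave a few degrees in the grip. It was back in line when I set it down.

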